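Nest the milk pans on the cafe counter with their handles fanned

TASK

Put the washed milk pans away as one nest on the counter: leave the large pan standing where it is, set the medium pan down inside it, then the small pan inside the medium one, each sitting level on the floor of the pan it is in. Fan the handles out about 60 degrees apart, so that no handle lies over or close beside another. Lower the pans in rather than dropping them, and leave the milk jug alone.

Things in the scene. Friction and masses are not known exactly. Their poses are not given: they have to be found in the camera images.
- pan_large: Round steel pan, outer diameter 144 mm, rim 60 mm high, wall 3, floor 4 mm, 0.7 kg, loose. Straight level handle bar 12 mm wide, 16 high, steel then black, tip 145 mm from pan centre, spanning 58 to 74 mm above the pan's underside. Origin: centre of underside; +x from centre along the handle, z up. The three pans stand side by side in any order, 230 mm or more between centres.
- pan_medium: Same make: diameter 106, rim 64 mm high, wall 3, floor 4 mm, 0.2 kg; the same bar, at 62 to 78 mm above the underside, clears the large pan's rim but not its handle. Pinch the bar firmly (about 40 N), 105 mm from pan centre, so the fingers stay outside the large pan; the pan hangs to one side of the grip. Nested, its underside is 4 mm above the counter. Origin and axes as the large pan.
- pan_small: Same make: diameter 68, rim 68 mm high, wall 3, floor 4 mm, 0.12 kg; same handle bar (12 x 16 mm, tip 145 mm from centre), spanning 66 to 82 mm above the pan's underside; pinch it too 105 mm from the pan's centre. Nested, its underside is 8 mm above the counter. Origin: centre of underside; +x along the handle, z up.
- milk_jug: Bystander: tapered steel milk jug, 80 mm wide at the foot, 90 mm high, loop handle on its +x side reaching 72 mm from its axis. It stands beyond the pans, as do a glass bean jar (76 mm wide, 100 high) and a stack of saucers. Origin: centre of its underside.
Mind the look-alikes: they are no part of the job. Leave any brown, green or yellow look-alike of the pan_medium alone.

How it is judged:
By the outcome, as a careful person would: the job done as asked, in the order asked, and still so for the second after the job is handed in, with the robot touching nothing.
It also fails if it takes over 64 s, if anything falls off the work surface, if the arm or the gripper's body presses on something with over 40 N, if the wrist force passes 120 N, or if a joint passes its speed limit or range.

ROBOT

A 6-joint arm with a two-finger parallel gripper is mounted at the origin on the work surface. World frame = base frame: x ahead of the robot, y to its left, z up, the work surface at z = 0. Lengths are in m, angles in rad, forces in N, time in s.
With the tool pointing down it reaches from about 0.375 to 0.975 m from the base axis. Payload 3.8 kg.
Tool frame: the origin (TCP) lies at the very end of the fingers, on their centre line; the grasp point (between the pads) lies 19 mm behind it; y points along the fingers, x is the direction in which the jaws open and shut, and the axes are right-handed (so a half turn about y gives the same grasp; the last joint's range is limited). The gripper opens to 85 mm and grips with 20 to 120 N. Pads are 22 mm wide; open, the fingers measure 114 mm over their backs; the gripper's body (76 mm by 85 mm) begins 54 mm behind the grasp point. The pads swing forward as they close: fully open they stand 13 mm farther back than shut.
Start: joints at [1.087, 0.264, 1.604, -0, 1.274, -0.037], TCP at [0.292, 0.609, 0.231] pointing down, gripper open.
Joint ranges: [-2.63, 2.63], [-0.94, 2.18], [0.31, 2.57], [-1.31, 4.45], [0, 2.66], [-2.55, 2.55]. Speed limits (rad/s): [2.57, 2.57, 3.14, 3.14, 3.14, 3.14].

INTERFACE

Orientations are given as a rotation vector (axis times angle).
In Python, from bench import arm gives the robot as it stands.
- The arm moves only by the shell command python3 -m crank 'ROWS'. ROWS is JSON, a list of rows, each a list of 7 numbers: the turn, a rotation vector about the tool's x, y, z scaled (see below), then the shift along the tool's x, y, z scaled (see below), then the closure in counts, from 0 (fully open) to 255 (shut). In form: [[ax, ay, az, x, y, z, hand], ...]. A call has 1 to 12 rows; each row shifts and turns the commanded pose from where the row before left it, along the tool's axes as they then stand; what a row does not reach is not made up. The controller multiplies each number of a shift by 3 cm and each number of a turn by 6 degrees. A row lasts 1/12 s, in which the tool goes at most 41.7 mm and 7.16 degrees, less where a joint would pass 70% of its speed; a pose out of reach is approached as far as the arm can. A call with a number of a shift or a turn outside -1 to 1 is refused whole. A call with a gripper value outside its range is refused whole. The fingers move at their own pace and stop on an object; the grip force is fixed at half the most. Time passes only in rows, so rows that do not move let the fingers close. It gives the time, the measured TCP pose, the force and the opening at its end, in the units of the state.
- arm.get_state(): the state, without advancing time (a new reading comes with each control period).
- arm.capture(name): name is "side" or "top" or "wrist"; returns a dict with "img" (420x560x3 uint8, blue, green, red), "fovy" (degrees; the focal length in pixels is half the picture's height over the tangent of half this angle, whatever the lens; pixels are square), "cx", "cy" (the principal point, pixels), "rvec" (rotation vector, rad) and "tvec" (3), from world to camera coordinates, as OpenCV has them. Camera axes: x right, y down, z forward; pixel columns grow to the right and rows downward; lengths in m; the calibration is good to about 2 mm. A picture is of the moment at which its call begins. There is no depth.
- arm.finish_job(): hands the job in, once; it reports no verdict.
The state is a dict: "clock": time; "joint_pos": joint angles; "qvel": joint speeds; "joint_torque": joint torques, N m; "position": TCP position; "orientation": TCP orientation; "ft_force": force on the tool from outside, world axes, zero at the start; "torque": the same for the moment, N m; "grip_width": opening from 0.0 (shut) to 1.0 (fully open).
Only numpy, scipy, OpenCV 4.12 (cv2) and the standard library are available. Lean on these libraries where they do the work, as an engineer would, in place of code of your own. Each camera call takes 0.05 s, during which the arm holds its last target.

## Working session

There is one attempt and no reset: what is moved stays moved. The work goes in short steps, Python scripts to look and compute and a shell command to move; the robot and the scene stay as the last step left them, time stands still between calls to the robot, and variables do not carry over. Pictures are saved under pics/ and viewed, and the job is handed in when it is done.

```bash
mkdir -p pics; ls
python3 - <<'E'
from bench import arm
import cv2,numpy as np
s=arm.get_state(); print({k:np.round(v,3).tolist() for k,v in s.items()})
for n in("top","side","wrist"):
    c=arm.capture(n); cv2.imwrite(f"pics/{n}0.png",c["img"]); print(n,c["fovy"],c["cx"],c["cy"],c["rvec"],c["tvec"])
    import pickle; pickle.dump(c,open(f"{n}0.pkl","wb"))
E
```

```text
pics
{'clock': 0.0, 'joint_pos': [1.087, 0.265, 1.605, -0.0, 1.274, -0.037], 'qvel': [0.001, 0.001, -0.003, -0.0, -0.001, 0.001], 'joint_torque': [-0.002, -51.51, -36.732, -0.0, 0.013, -0.0], 'position': [0.291, 0.608, 0.23], 'orientation': [-1.389, -0.873, 0.876], 'ft_force': [0.464, -0.717, 0.563], 'torque': [-0.002, 0.037, -0.033], 'grip_width': 1.001}
top 51.848315996258556 273.9779227338525 217.9091989430003 [ 2.13988951 -2.19364389  0.09072287] [0.09534497 0.44729261 1.10130318]
side 48.25208348940946 278.1387706105379 206.26803322311034 [ 2.05910869 -0.79231866  0.4288098 ] [-0.29196611  0.27173465  0.87293086]
wrist 66.75772650956188 281.9563056703491 204.83854215471624 [-2.41137025 -1.51949548 -0.25011578] [-0.67299838 -0.04145233  0.38072901]
```

View pics/top0.png

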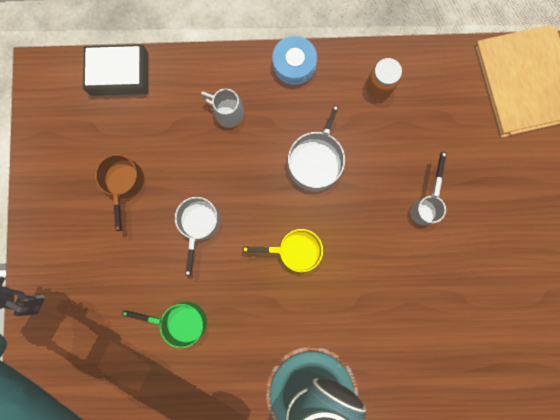

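View pics/side0.png

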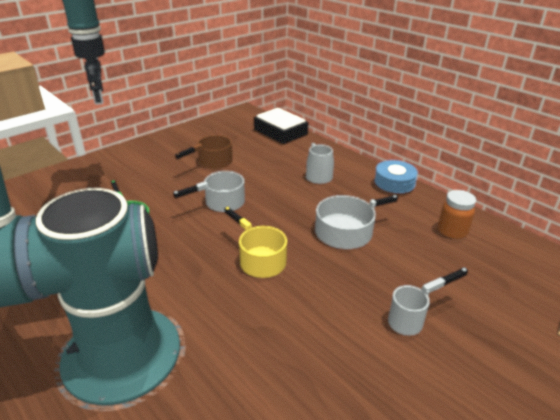

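View pics/wrist0.png

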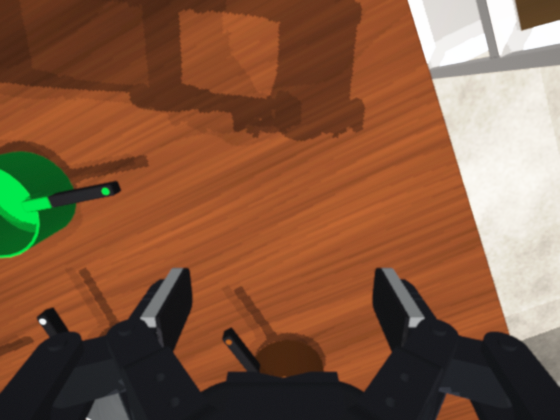

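The top image shows steel pans at (316,161), which is the large one, (197,218), the medium, and (430,209), the small. The look-alikes are brown (118,178), green (182,325) and yellow (300,250). The bare-steel pan at (197,218) fits the medium, so I'll confirm it in crops.

```bash
cat > h.py <<'E'
import numpy as np,cv2,pickle
from scipy.spatial.transform import Rotation as R
def K(c):
    f=c["img"].shape[0]/2/np.tan(np.radians(c["fovy"]/2)); return np.array([[f,0,c["cx"]],[0,f,c["cy"]],[0,0,1.]])
def proj(c,P): return cv2.projectPoints(np.asarray(P,float).reshape(-1,3),np.array(c["rvec"],float),np.array(c["tvec"],float),K(c),None)[0][:,0]
def ray(c,uv,z):
    Rm=cv2.Rodrigues(np.array(c["rvec"],float))[0]; t=np.array(c["tvec"],float)
    o=-Rm.T@t; d=Rm.T@np.linalg.inv(K(c))@np.array([uv[0],uv[1],1.]); return o+d*(z-o[2])/d[2]
def crop(c,x,y,w,h,s,fn,pts=[]):
    im=cv2.resize(c["img"][y:y+h,x:x+w],None,fx=s,fy=s,interpolation=cv2.INTER_CUBIC)
    for p,col in pts:
        for q in p: cv2.circle(im,(int((q[0]-x+.5)*s),int((q[1]-y+.5)*s)),1,col,-1)
    cv2.imwrite(fn,im)
DIM=dict(large=(.072,.060,.058),medium=(.053,.064,.062),small=(.034,.068,.066))
def model(name,x,y,yaw,z0=0):
    r,h,hb=DIM[name]; a=np.linspace(0,2*np.pi,90)
    rim=np.c_[x+r*np.cos(a),y+r*np.sin(a),0*a+z0+h]
    inn=np.c_[x+(r-.003)*np.cos(a),y+(r-.003)*np.sin(a),0*a+z0+.004]
    bas=np.c_[x+r*np.cos(a),y+r*np.sin(a),0*a+z0]
    l=[]
    for s in(-.006,.006):
        for d in np.linspace(r,.145,25): l.append((d,s,hb+.016+z0))
    for s in np.linspace(-.006,.006,6):
        l.append((.145,s,hb+.016+z0)); 
    l=np.array(l); cs,sn=np.cos(yaw),np.sin(yaw)
    H=np.c_[x+cs*l[:,0]-sn*l[:,1],y+sn*l[:,0]+cs*l[:,1],l[:,2]]
    return rim,inn,bas,H
E
python3 - <<'E'
from h import *
c=pickle.load(open("top0.pkl","rb"))
for n,uv,tip in(("large",(316,161),(335,108)),("medium",(197,218),(188,273)),("small",(431,208),(443,154))):
    h=DIM[n][1]; p=ray(c,uv,h); t=ray(c,tip,h+.012); print(n,p.round(3),t.round(3),np.hypot(*(t-p)[:2]),np.arctan2(*(t-p)[1::-1]))
for k,uv in dict(brown=(118,175),yellow=(301,250),green=(182,325)).items(): print(k,ray(c,uv,.064).round(3))
crop(c,150,90,320,200,2.5,"pics/crop0.png")
s=pickle.load(open("side0.pkl","rb"))
crop(s,160,130,320,220,2.5,"pics/crop1.png")
E
```

```text
large [ 0.588 -0.026  0.06 ] [ 0.721 -0.078  0.072] 0.14257273032559312 -0.3709243378573792
medium [0.45  0.277 0.064] [0.314 0.298 0.076] 0.1376409573825496 2.989902683923218
small [ 0.46  -0.307  0.068] [ 0.593 -0.341  0.08 ] 0.13711904102877515 -0.24588223141097046
brown [0.565 0.477 0.064]
yellow [0.364 0.019 0.064]
green [0.188 0.316 0.064]
```

View pics/crop0.png

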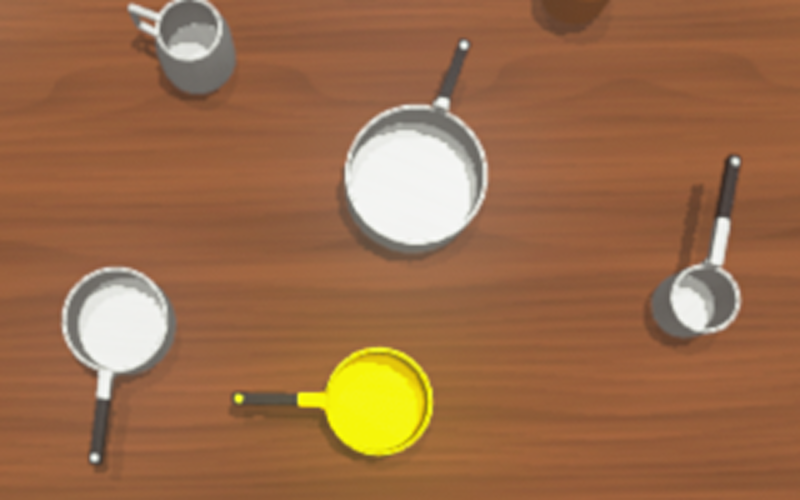

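View pics/crop1.png

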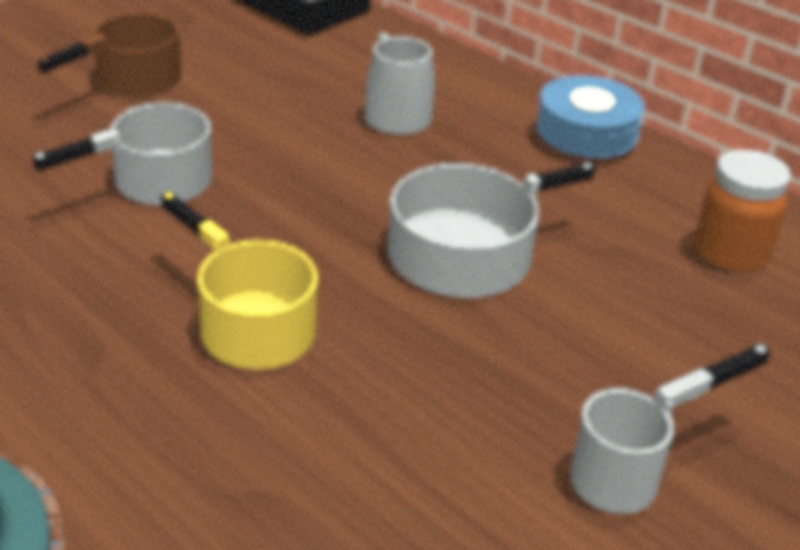

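```bash
cat > fit.py <<'E'
from h import *
# edge-based refine: maximise gradient magnitude along rim + handle lines in both views
def refine(caps,name,x,y,yaw,z0=0,parts=(0,3)):
    from scipy.optimize import minimize
    G=[]
    for c in caps:
        g=cv2.GaussianBlur(cv2.cvtColor(c["img"],cv2.COLOR_BGR2GRAY).astype(np.float32),(0,0),1.0)
        m=np.hypot(cv2.Sobel(g,cv2.CV_32F,1,0),cv2.Sobel(g,cv2.CV_32F,0,1)); G.append(np.minimum(m,150))
    def cost(p):
        M=model(name,p[0],p[1],p[2],z0); s=0
        for c,g in zip(caps,G):
            for k in parts:
                q=proj(c,M[k]).astype(np.float32)
                s-=cv2.remap(g,q[:,0][:,None],q[:,1][:,None],cv2.INTER_LINEAR).mean()
        return s
    best=None
    for dx in(-.004,0,.004):
        for dy in(-.004,0,.004):
            for da in (-.05,0,.05):
                r=minimize(cost,[x+dx,y+dy,yaw+da],method="Nelder-Mead",options=dict(initial_simplex=[[x+dx,y+dy,yaw+da],[x+dx+.003,y+dy,yaw+da],[x+dx,y+dy+.003,yaw+da],[x+dx,y+dy,yaw+da+.04]]))
                if best is None or r.fun<best.fun: best=r
    return best.x,best.fun
E
python3 - <<'E'
from fit import *
c=pickle.load(open("top0.pkl","rb"));s=pickle.load(open("side0.pkl","rb"))
pt=[];ps=[]
for n,uv,yaw in(("large",(316.1,159.5),-.37),("medium",(196.5,217.9),2.99),("small",(431.7,208.7),-.246)):
    p=ray(c,uv,DIM[n][1]); 
    for nm,cc in(("both",[c,s]),("top",[c]),("side",[s])):
        x,f=refine(cc,n,p[0],p[1],yaw); print(n,nm,x.round(4),round(f,1))
        if nm=="both":
            M=model(n,*x)
            pt+=[(proj(c,m),col) for m,col in zip((M[0],M[3],M[2]),((0,0,255),(255,0,255),(255,255,0)))]
            ps+=[(proj(s,m),col) for m,col in zip((M[0],M[3],M[2]),((0,0,255),(255,0,255),(255,255,0)))]
crop(c,150,90,320,200,2.5,"pics/ov0.png",pt)
crop(s,160,130,320,220,2.5,"pics/ov1.png",ps)
E
```

```text
large both [ 0.5909 -0.0234 -0.4002] -433.4
large top [ 0.5912 -0.023  -0.4012] -225.0
large side [ 0.5906 -0.0241 -0.4059] -211.2
medium both [0.4539 0.282  3.0607] -449.3
medium top [0.4536 0.2821 3.0576] -242.4
medium side [0.455  0.2812 3.064 ] -210.0
small both [ 0.4553 -0.3107 -0.2231] -453.2
small top [ 0.4577 -0.3104 -0.1922] -246.9
small side [ 0.4554 -0.3107 -0.2309] -218.5
```

View pics/ov0.png

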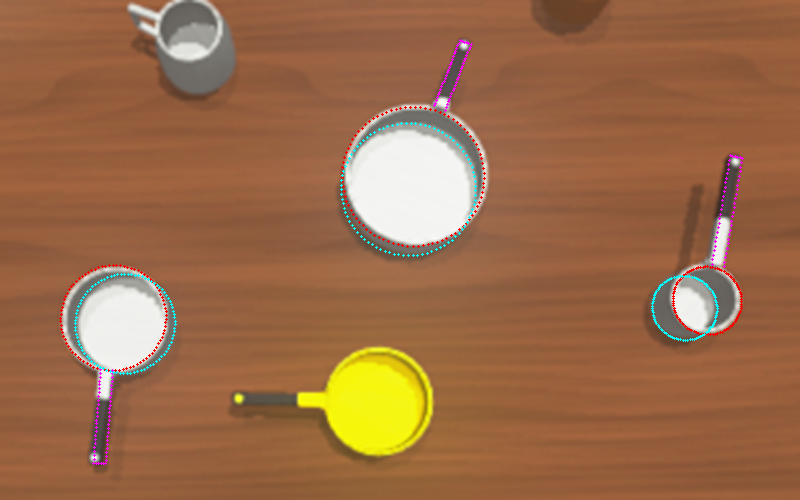

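View pics/ov1.png

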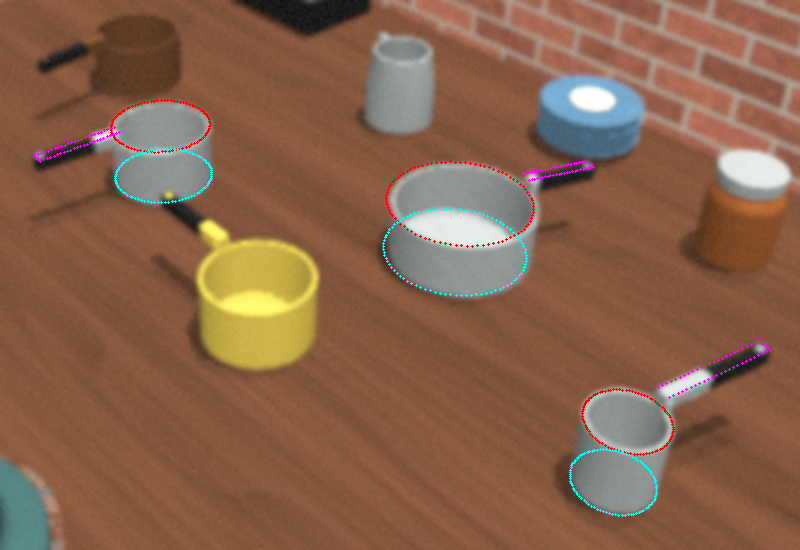

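```bash
cat > go.py <<'E'
from h import *
from bench import arm
import sys
def delta(tx,ty,tz,handle_deg=None):
    s=arm.get_state(); Rm=R.from_rotvec(s["orientation"]).as_matrix(); p=np.array(s["position"])
    out=dict(t=round(s["clock"],2),pos=p.round(4).tolist(),xaxis_deg=round(np.degrees(np.arctan2(Rm[1,0],Rm[0,0])),2),zaxis_deg=round(np.degrees(np.arctan2(Rm[1,2],Rm[0,2])),2),ydown=Rm[:,1].round(3).tolist(),q=np.round(s["joint_pos"],2).tolist(),F=np.round(s["ft_force"],1).tolist(),g=round(s["grip_width"],3))
    d=Rm.T@(np.array([tx,ty,tz])-p)/.03; out["shift_units_xyz"]=d.round(3).tolist()
    if handle_deg is not None:
        a=((handle_deg-out["zaxis_deg"]+90)%180)-90
        # + turn about tool y(down) = - world yaw
        out["turn_y_units"]=[round(-a/6,3),round(-(a-np.sign(a)*180)/6,3)]
    return out
if __name__=="__main__":
    for k,v in delta(*map(float,sys.argv[1:])).items(): print(k,v)
E
python3 - <<'E'
from go import *
m=np.array([.4545,.2815]); a=3.06
print("med grasp",m+.105*np.array([np.cos(a),np.sin(a)]))
s=np.array([.4565,-.3106]); a=-.21
print("small grasp",s+.105*np.array([np.cos(a),np.sin(a)]))
c=pickle.load(open("top0.pkl","rb"))
print("jug",ray(c,(226,101),.09),"jar",ray(c,(388,70),.1), 'sauc',ray(c,(295,58),.04))
E
python3 go.py .349 .290 .21 175.4
```

```text
med grasp [0.34984932 0.29005773]
small grasp [ 0.55919325 -0.33248829]
jug [0.74077814 0.19677591 0.09      ] jar [ 0.80489311 -0.20957158  0.1       ] sauc [0.87194308 0.01803583 0.04      ]
t 0.15
pos [0.2914, 0.6082, 0.2302]
xaxis_deg 64.4
zaxis_deg 154.4
ydown [-0.001, -0.002, -1.0]
q [1.09, 0.26, 1.61, -0.0, 1.27, -0.04]
F [-0.3, -0.2, -0.6]
g 1.001
shift_units_xyz [-8.736, 0.689, -6.315]
turn_y_units [np.float64(-3.5), np.float64(26.5)]
```

```bash
python3 -m crank '[[0,0,0,-0.73,0.08,-0.53,0],[0,0,0,-0.73,0.08,-0.53,0],[0,0,0,-0.73,0.08,-0.53,0],[0,0,0,-0.73,0.08,-0.53,0],[0,0,0,-0.73,0.08,-0.53,0],[0,0,0,-0.73,0.08,-0.53,0],[0,0,0,-0.73,0.08,-0.53,0],[0,0,0,-0.73,0.08,-0.53,0],[0,0,0,-0.73,0.08,-0.53,0],[0,0,0,-0.73,0.08,-0.53,0],[0,0,0,-0.73,0.08,-0.53,0],[0,0,0,-0.73,0.08,-0.53,0]]'
python3 -m crank '[[0,-0.7,0,0,0,0,0],[0,-0.7,0,0,0,0,0],[0,-0.7,0,0,0,0,0],[0,-0.7,0,0,0,0,0],[0,-0.7,0,0,0,0,0],[0,0,0,0,0,0,0],[0,0,0,0,0,0,0]]'
python3 go.py .3498 .290 .051 175.4
python3 - <<'E'
from fit import *
from bench import arm
c=arm.capture("wrist");cv2.imwrite("pics/w1.png",c["img"])
c=arm.capture("side");cv2.imwrite("pics/s1.png",c["img"])
E
```

```text
clock: 1.15
position: [0.3499, 0.2879, 0.2021]
orientation: [-1.388, -0.874, 0.875]
ft_force: [0.3, 0.4, -0.1]
grip_width: 1.0
clock: 1.73
position: [0.35, 0.2891, 0.2023]
orientation: [-1.247, -1.148, 1.149]
ft_force: [-1.2, 0.1, 0.3]
grip_width: 1.0
t 1.73
pos [0.35, 0.2891, 0.2023]
xaxis_deg 85.28
zaxis_deg 175.28
ydown [-0.0, -0.0, -1.0]
q [0.64, -0.14, 2.09, -0.0, 1.2, -0.85]
F [-1.2, 0.1, 0.3]
g 1.0
shift_units_xyz [0.03, 5.042, 0.007]
turn_y_units [np.float64(-0.02), np.float64(29.98)]
```

View pics/w1.png

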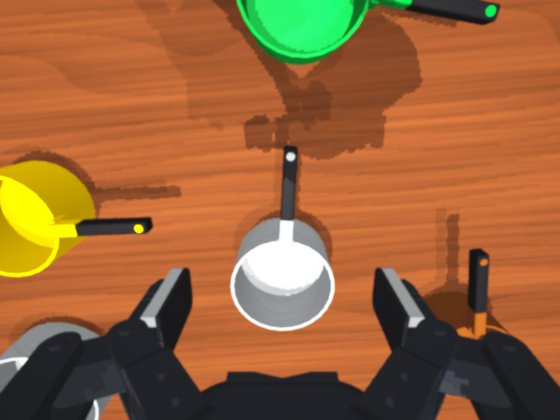

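View pics/s1.png

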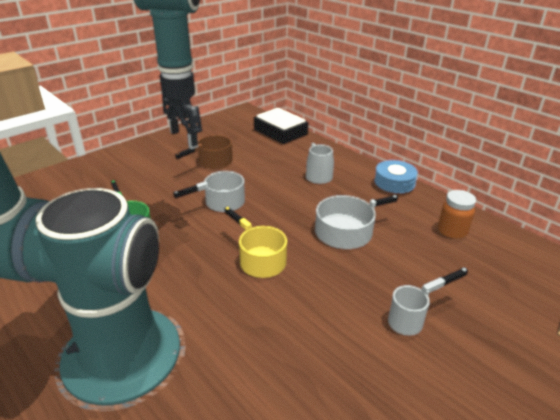

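The steel medium pan sits centred between the fingers in the wrist image, with its handle at columns 286–291 running straight up. I'll check the fit in the wrist view.

Run:
```python
from fit import *
from bench import arm
c=arm.capture("wrist")
x,f=refine([c],"medium",.4545,.2815,3.06); print(x.round(4),f)
M=model("medium",*x); crop(c,180,120,220,220,2.5,"pics/w1o.png",[(proj(c,M[0]),(0,0,255)),(proj(c,M[3]),(255,0,255))])
```

```text
[0.4496 0.2806 3.0098] -252.24642944335938
```

View pics/w1o.png

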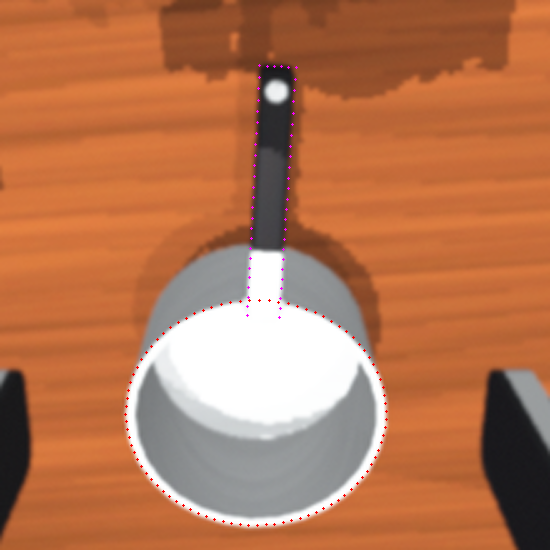

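```bash
python3 go.py .347 .2935 .051 172.8 | tail -2
python3 -m crank '[[0,0.4,0,0.15,0.4,0.1,0],[0,0,0,0,0.8,0,0],[0,0,0,0,0.8,0,0],[0,0,0,0,0.8,0,0],[0,0,0,0,0.8,0,0],[0,0,0,0,0.8,0,0],[0,0,0,0,0.5,0,0],[0,0,0,0,0.1,0,0],[0,0,0,0,0,0,0],[0,0,0,0,0,0,0]]'
python3 go.py .347 .2935 .051 172.8
python3 - <<'E'
from h import *
from bench import arm
c=arm.capture("wrist");cv2.imwrite("pics/w2.png",c["img"])
c=arm.capture("side");crop(c,120,100,200,150,4,"pics/s2.png")
E
```

```text
shift_units_xyz [0.133, 5.046, 0.113]
turn_y_units [np.float64(0.422), np.float64(-29.578)]
clock: 2.72
position: [0.348, 0.2944, 0.0531]
orientation: [-1.265, -1.119, 1.118]
ft_force: [1.0, -0.4, 0.8]
grip_width: 1.004
t 2.72
pos [0.348, 0.2944, 0.0531]
xaxis_deg 82.98
zaxis_deg 172.98
ydown [0.001, 0.0, -1.0]
q [0.65, 0.04, 2.22, 0.0, 0.88, -0.8]
F [1.0, -0.4, 0.8]
g 1.004
shift_units_xyz [-0.035, 0.071, 0.03]
turn_y_units [np.float64(0.03), np.float64(-29.97)]
```

View pics/w2.png

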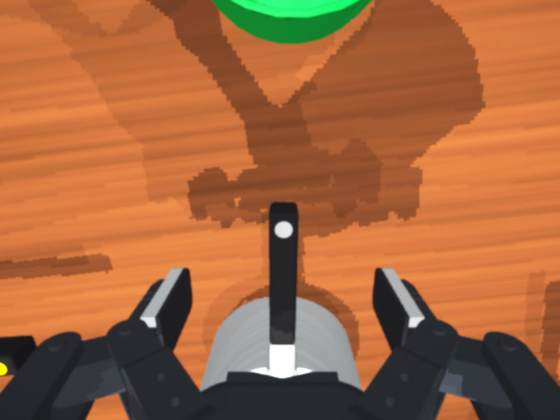

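View pics/s2.png

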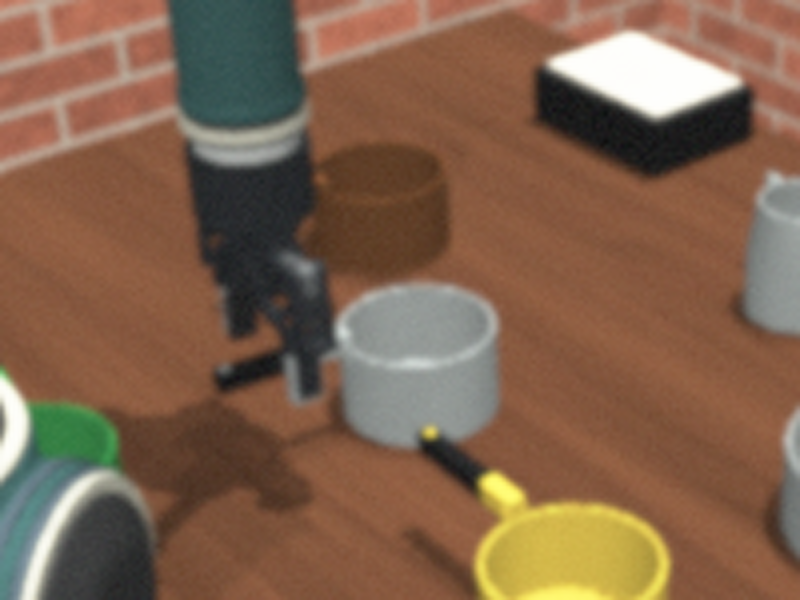

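The bar is centred between the pads at column 283 in the wrist image. Closing.

```bash
python3 -m crank '[[0,0,0,0,0.05,0,255],[0,0,0,0,0,0,255],[0,0,0,0,0,0,255],[0,0,0,0,0,0,255],[0,0,0,0,0,0,255],[0,0,0,0,0,0,255],[0,0,0,0,0,0,255],[0,0,0,0,0,0,255],[0,0,0,0,0,0,255],[0,0,0,0,0,0,255],[0,0,0,0,0,0,255],[0,0,0,0,0,0,255]]'
python3 -m crank '[[0,0,0,0,-0.1,0,255],[0,0,0,0,-0.2,0,255],[0,0,0,0,-0.4,0,255],[0,0,0,0,-0.6,0,255],[0,0,0,0,-0.7,0,255],[0,0,0,0,-0.7,0,255],[0,0,0,0,-0.7,0,255],[0,0,0,0,-0.7,0,255],[0,0,0,0,-0.5,0,255],[0,0,0,0,-0.3,0,255],[0,0,0,0,0,0,255],[0,0,0,0,0,0,255]]'
python3 go.py .347 .2935 .051 172.8
python3 - <<'E'
from h import *
from bench import arm
c=arm.capture("wrist");cv2.imwrite("pics/w3.png",c["img"]);pickle.dump(c,open("w3.pkl","wb"))
c=arm.capture("side");crop(c,120,50,200,150,4,"pics/s3.png");pickle.dump(c,open("s3.pkl","wb"))
c=arm.capture("top");pickle.dump(c,open("t3.pkl","wb"))
E
```

```text
clock: 3.82
position: [0.3475, 0.294, 0.0511]
orientation: [-1.264, -1.119, 1.119]
ft_force: [-1.5, -0.8, 4.5]
grip_width: 0.132
clock: 4.82
position: [0.3474, 0.294, 0.1977]
orientation: [-1.264, -1.119, 1.119]
ft_force: [-0.9, -0.9, -2.2]
grip_width: 0.129
t 4.82
pos [0.3474, 0.294, 0.1977]
xaxis_deg 83.0
zaxis_deg 173.0
ydown [-0.0, 0.0, -1.0]
q [0.65, -0.14, 2.09, 0.0, 1.19, -0.8]
F [-0.9, -0.9, -2.2]
g 0.129
shift_units_xyz [-0.017, 4.892, 0.01]
turn_y_units [np.float64(0.033), np.float64(-29.967)]
```

View pics/w3.png

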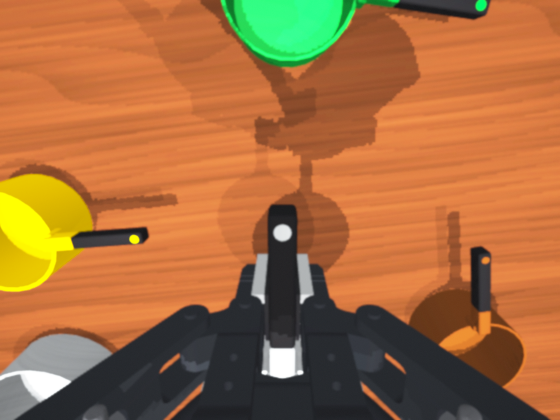

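View pics/s3.png

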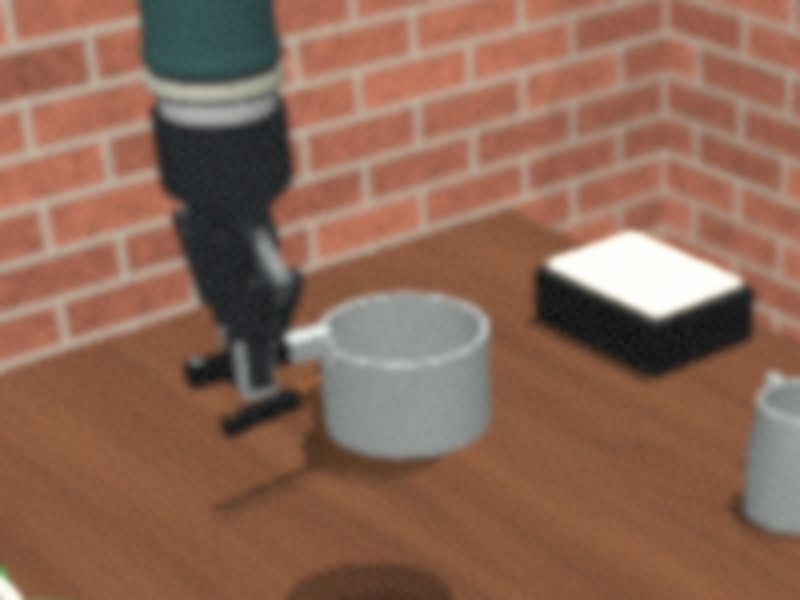

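Run:
```python
from fit import *
t=pickle.load(open("t3.pkl","rb"));s=pickle.load(open("s3.pkl","rb"))
for n,cc in(("top",[t]),("side",[s]),("both",[t,s])):
    x,f=refine(cc,"medium",.4515,.281,3.02,.1466,(0,)); print(n,x[:2].round(4),f)
c=pickle.load(open("top0.pkl","rb"));print(ray(c,(316.1,159.5),.06),ray(c,(431.7,208.7),.068))
M=model("medium",x[0],x[1],3.02,.1466)
crop(t,150,150,120,120,4,"pics/t3o.png",[(proj(t,M[0]),(0,0,255)),(proj(t,M[2]),(255,255,0))])
crop(s,120,50,200,150,4,"pics/s3o.png",[(proj(s,M[0]),(0,0,255)),(proj(s,M[2]),(255,255,0))])
```

```text
top [0.4519 0.2808] -145.55172729492188
side [0.4505 0.2764] -90.83007049560547
both [0.4519 0.2807] -234.2618408203125
[ 0.59220637 -0.02679949  0.06      ] [ 0.45812918 -0.30885518  0.068     ]
```

View pics/t3o.png

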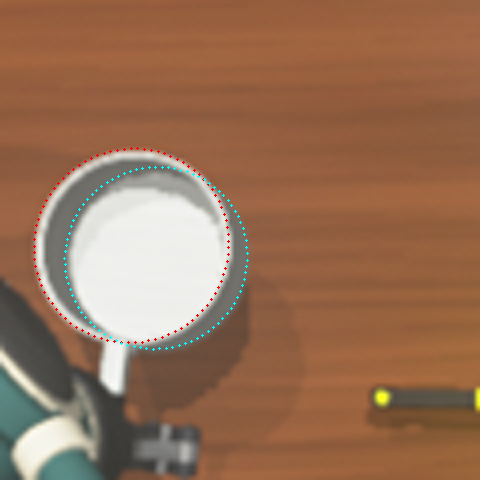

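View pics/s3o.png

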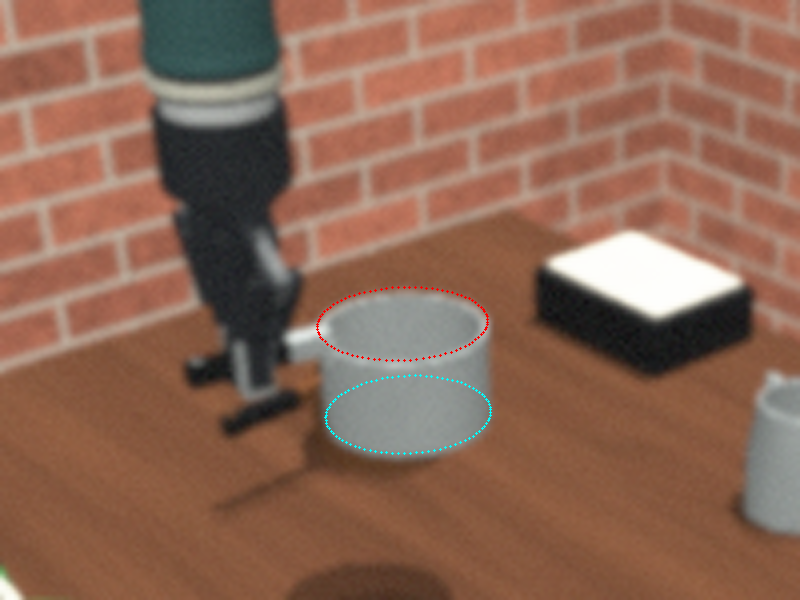

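```bash
python3 go.py .675 .038 .195 | tail -1
```

```text
shift_units_xyz [-7.112, 0.03, -11.904]
```

```bash
python3 -m crank '[[0,0,0,-0.2,0,-0.35,255],[0,0,0,-0.45,0,-0.75,255],[0,0,0,-0.45,0,-0.75,255],[0,0,0,-0.45,0,-0.75,255],[0,0,0,-0.45,0,-0.75,255],[0,0,0,-0.45,0,-0.75,255],[0,0,0,-0.45,0,-0.75,255],[0,0,0,-0.45,0,-0.75,255],[0,0,0,-0.45,0,-0.75,255],[0,0,0,-0.45,0,-0.75,255],[0,0,0,-0.45,0,-0.75,255],[0,0,0,-0.45,0,-0.75,255]]'
python3 -m crank '[[0,0,0,-0.45,0,-0.75,255],[0,0,0,-0.45,0,-0.75,255],[0,0,0,-0.45,0,-0.75,255],[0,0,0,-0.35,0,-0.6,255],[0,0,0,-0.2,0,-0.3,255],[0,0.4,0,0,0,0,255],[0,0.8,0,0,0,0,255],[0,0.8,0,0,0,0,255],[0,0.8,0,0,0,0,255],[0,0.8,0,0,0,0,255],[0,0.8,0,0,0,0,255],[0,0.8,0,0,0,0,255]]'
python3 -m crank '[[0,1,0,0,0,0,255],[0,1,0,0,0,0,255],[0,1,0,0,0,0,255],[0,1,0,0,0,0,255],[0,1,0,0,0,0,255],[0,1,0,0,0,0,255],[0,1,0,0,0,0,255],[0,1,0,0,0,0,255],[0,1,0,0,0,0,255],[0,1,0,0,0,0,255],[0,1,0,0,0,0,255],[0,1,0,0,0,0,255]]'
python3 -m crank '[[0,1,0,0,0,0,255],[0,1,0,0,0,0,255],[0,1,0,0,0,0,255],[0,1,0,0,0,0,255],[0,0.8,0,0,0,0,255],[0,0.5,0,0,0,0,255],[0,0.2,0,0,0,0,255],[0,0,0,0,0,0,255],[0,0,0,0,0,0,255]]'
python3 go.py .675 .038 .195 37
python3 - <<'E'
from h import *
from bench import arm
for n in("top","side","wrist"):
    c=arm.capture(n);pickle.dump(c,open(n+"4.pkl","wb"));cv2.imwrite("pics/"+n+"4.png",c["img"])
E
```

```text
clock: 5.97
position: [0.5848, 0.1081, 0.196]
orientation: [-1.263, -1.116, 1.121]
ft_force: [0.2, 0.3, -1.9]
grip_width: 0.129
clock: 6.97
position: [0.6704, 0.0416, 0.1964]
orientation: [-1.453, -0.7, 0.705]
ft_force: [-0.9, -0.9, -2.2]
grip_width: 0.127
clock: 7.97
position: [0.6707, 0.0417, 0.1966]
orientation: [-1.552, 0.282, -0.279]
ft_force: [0.1, -0.1, -2.2]
grip_width: 0.128
clock: 8.72
position: [0.6713, 0.0414, 0.1974]
orientation: [-1.447, 0.724, -0.723]
ft_force: [-0.7, 0.6, -2.7]
grip_width: 0.129
t 8.72
pos [0.6713, 0.0414, 0.1974]
xaxis_deg -53.11
zaxis_deg 36.89
ydown [-0.001, 0.0, -1.0]
q [0.02, 0.28, 1.65, 0.0, 1.22, 0.95]
F [-0.7, 0.6, -2.7]
g 0.129
shift_units_xyz [0.165, 0.079, 0.032]
turn_y_units [np.float64(-0.018), np.float64(29.982)]
```

View pics/top4.png

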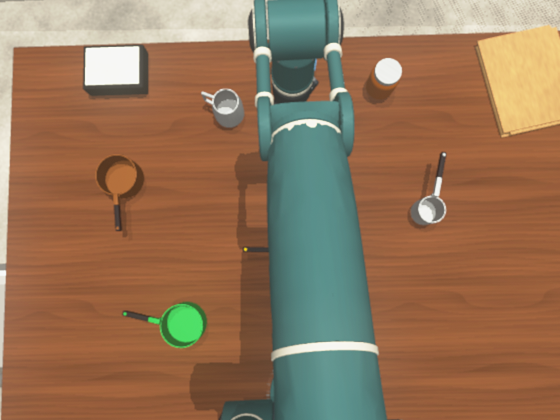

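View pics/side4.png

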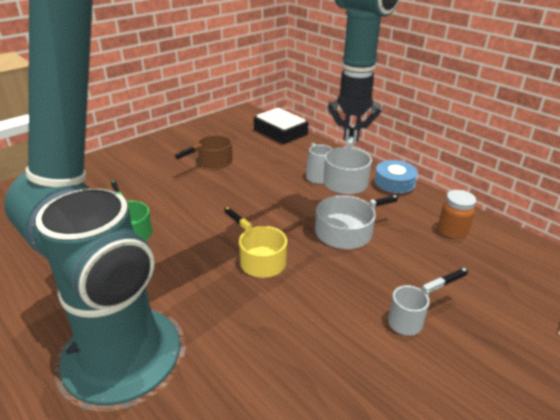

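View pics/wrist4.png

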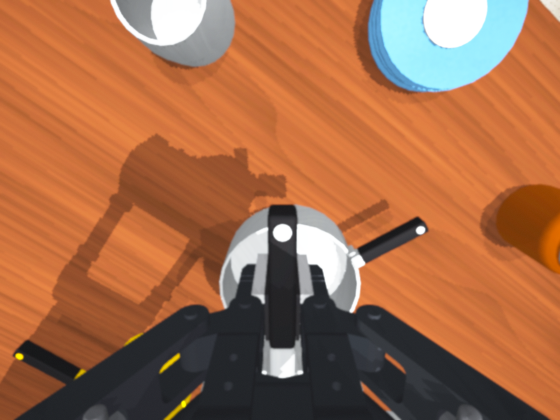

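Run:
```python
from fit import *
w=pickle.load(open("wrist4.pkl","rb"));s=pickle.load(open("side4.pkl","rb"))
for p in ((.591,-.025,-.385),):
    M=model("large",*p); P=[(proj(w,M[0]),(0,0,255)),(proj(w,M[3]),(255,0,255))]
    crop(w,180,170,300,220,2.6,"pics/w4o.png",P)
    N=model("medium",.6713-.105*np.cos(.644),.0414-.105*np.sin(.644),.644,.1463)
    crop(s,290,130,130,130,4.5,"pics/s4o.png",[(proj(s,m),k) for m,k in((M[0],(0,0,255)),(M[3],(255,0,255)),(N[0],(0,255,0)),(N[2],(255,255,0)))])
```

```text
(no output)
```

View pics/w4o.png

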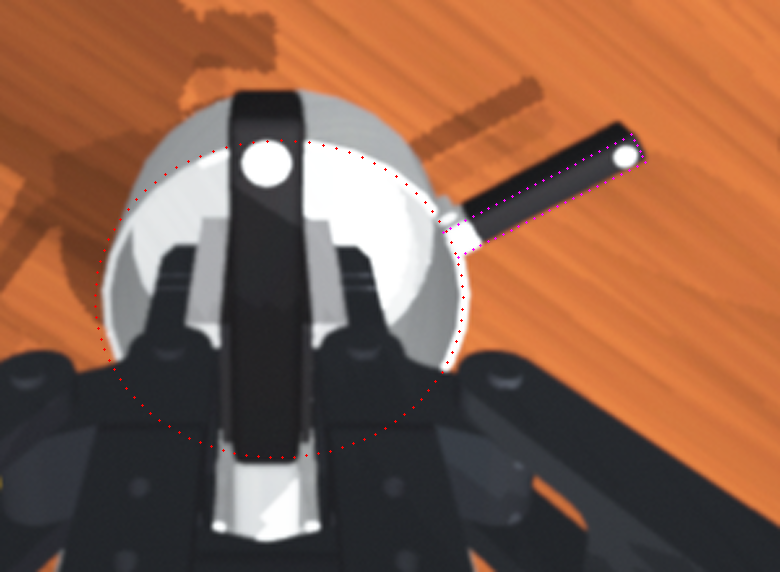

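View pics/s4o.png

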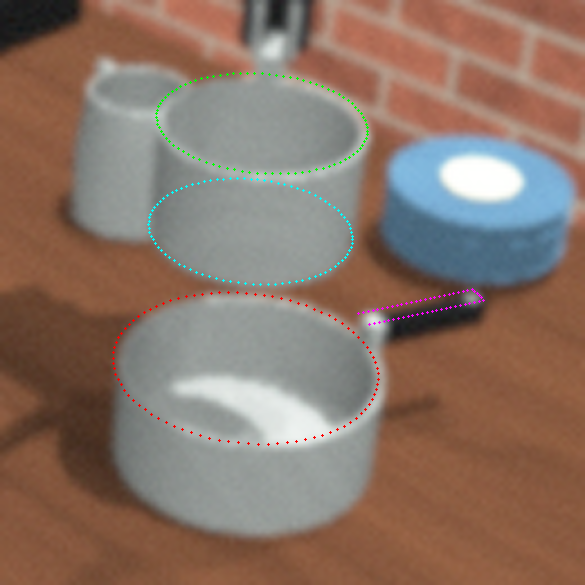

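The large pan's model rim and handle lie within 1–2 mm in both views, and the medium hangs level above it. Lowering.

```bash
python3 -m crank '[[0,0,0,0.16,0.2,0.03,255],[0,0,0,0,0.5,0,255],[0,0,0,0,0.6,0,255],[0,0,0,0,0.6,0,255],[0,0,0,0,0.6,0,255],[0,0,0,0,0.6,0,255],[0,0,0,0,0.6,0,255],[0,0,0,0,0.4,0,255],[0,0,0,0,0.2,0,255],[0,0,0,0,0.1,0,255],[0,0,0,0,0,0,255],[0,0,0,0,0,0,255]]'
python3 go.py .675 .038 .055 37
python3 - <<'E'
from h import *
from bench import arm
c=arm.capture("side");crop(c,290,130,130,130,4.5,"pics/s5.png")
E
```

```text
clock: 9.87
position: [0.6761, 0.0378, 0.0669]
orientation: [-1.446, 0.723, -0.725]
ft_force: [-0.0, 0.2, -2.5]
grip_width: 0.125
t 9.87
pos [0.6761, 0.0378, 0.0669]
xaxis_deg -53.2
zaxis_deg 36.8
ydown [0.002, -0.0, -1.0]
q [0.02, 0.4, 1.74, -0.0, 1.0, 0.95]
F [-0.0, 0.2, -2.5]
g 0.125
shift_units_xyz [-0.028, 0.397, -0.025]
turn_y_units [np.float64(-0.033), np.float64(29.967)]
```

View pics/s5.png

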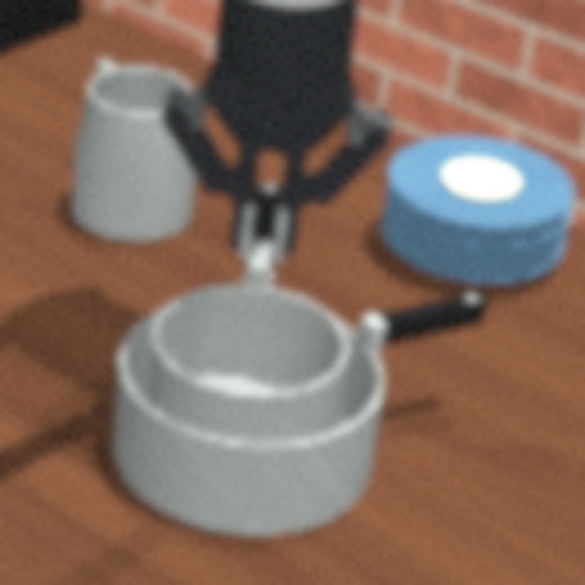

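Inside, centred and level, about 12 mm above the floor. Easing down the rest.

```bash
python3 -m crank '[[0,0,0,0,0.1,0,255],[0,0,0,0,0.1,0,255],[0,0,0,0,0.08,0,255],[0,0,0,0,0.04,0,255],[0,0,0,0,0.03,0,255],[0,0,0,0,0,0,255],[0,0,0,0,0,0,255]]'
python3 go.py .675 .038 .0545 37 |egrep "pos|F|shift"
```

```text
clock: 10.5
position: [0.6751, 0.0378, 0.0555]
orientation: [-1.447, 0.725, -0.724]
ft_force: [-0.4, -0.5, -1.3]
grip_width: 0.123
pos [0.6751, 0.0378, 0.0555]
F [-0.4, -0.5, -1.3]
shift_units_xyz [-0.007, 0.034, -0.0]
```

```bash
python3 -m crank '[[0,0,0,0,0.02,0,255],[0,0,0,0,0.02,0,255],[0,0,0,0,0,0,255],[0,0,0,0,0,0,255]]'
python3 go.py .675 .038 .0545 37 |egrep "pos|F|shift|down"
```

```text
clock: 10.83
position: [0.6756, 0.0379, 0.0551]
orientation: [-1.446, 0.724, -0.725]
ft_force: [-1.0, 0.6, 3.7]
grip_width: 0.129
pos [0.6756, 0.0379, 0.0551]
ydown [0.001, 0.0, -1.0]
F [-1.0, 0.6, 3.7]
shift_units_xyz [-0.014, 0.02, -0.014]
```

```bash
python3 -m crank '[[0,0,0,0,0,0,160],[0,0,0,0,0,0,120],[0,0,0,0,0,0,80],[0,0,0,0,0,0,40],[0,0,0,0,0,0,0],[0,0,0,0,0,0,0],[0,0,0,0,0,0,0],[0,0,0,0,0,0,0],[0,0,0,0,-0.2,0,0],[0,0,0,0,-0.4,0,0],[0,0,0,0,-0.6,0,0],[0,0,0,0,-0.8,0,0]]'
python3 -m crank '[[0,0,0,0,-0.8,0,0],[0,0,0,0,-0.8,0,0],[0,0,0,0,-0.8,0,0],[0,0,0,0,-0.6,0,0],[0,0,0,0,0,0,0],[0,0,0,0,0,0,0]]'
python3 go.py .560 -.331 .2 -13
python3 - <<'E'
from fit import *
from bench import arm
for n in("side","wrist"):
    c=arm.capture(n);pickle.dump(c,open(n+"6.pkl","wb"));cv2.imwrite("pics/"+n+"6.png",c["img"])
    if n=="side": crop(c,290,130,130,130,4.5,"pics/s6.png")
w=pickle.load(open("wrist6.pkl","rb"))
print(refine([w],"large",.591,-.025,-.39)); print(refine([w],"medium",.591,-.025,.646,.004))
E
```

```text
clock: 11.83
position: [0.674, 0.0378, 0.114]
orientation: [-1.448, 0.727, -0.722]
ft_force: [-0.4, 0.2, -0.9]
grip_width: 1.0
clock: 12.33
position: [0.6766, 0.0379, 0.2074]
orientation: [-1.444, 0.721, -0.728]
ft_force: [0.5, -0.6, 0.4]
grip_width: 1.0
t 12.33
pos [0.6766, 0.0379, 0.2074]
xaxis_deg -53.2
zaxis_deg 36.8
ydown [0.005, 0.0, -1.0]
q [0.02, 0.28, 1.63, -0.0, 1.23, 0.95]
F [0.5, -0.6, 0.4]
g 1.0
shift_units_xyz [7.516, 0.225, -10.48]
turn_y_units [np.float64(8.3), np.float64(-21.7)]
(array([ 0.59218221, -0.02685862, -0.37221031]), np.float64(-256.9726257324219))
(array([ 0.59066326, -0.02485152,  0.63857427]), np.float64(-249.3988037109375))
```

View pics/s6.png

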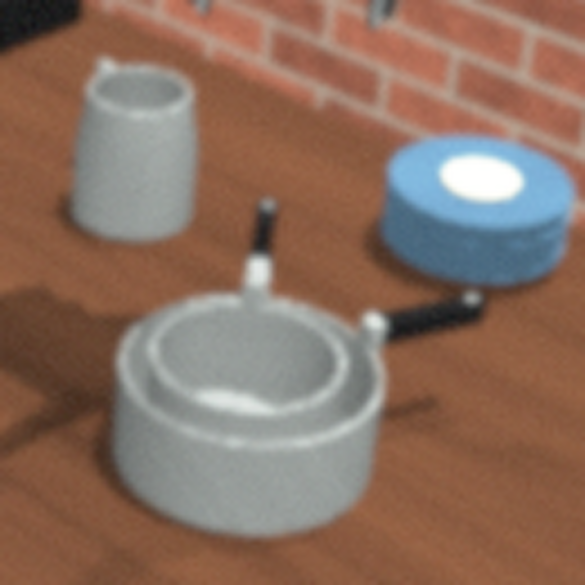

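View pics/wrist6.png

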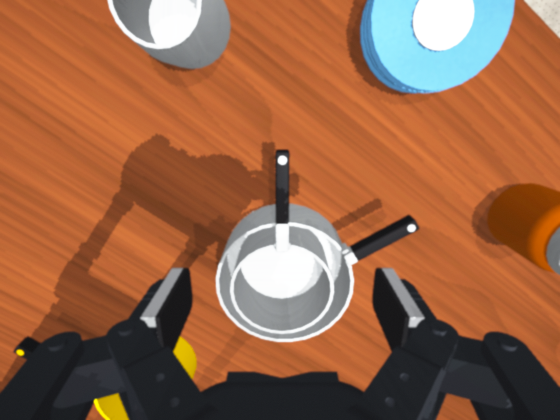

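Nested level with the handles about 58° apart. Now the small pan.

```bash
python3 -m crank '[[0,0,0,0.25,0,-0.35,0],[0,0,0,0.55,0,-0.77,0],[0,0,0,0.55,0,-0.77,0],[0,0,0,0.55,0,-0.77,0],[0,0,0,0.55,0,-0.77,0],[0,0,0,0.55,0,-0.77,0],[0,0,0,0.55,0,-0.77,0],[0,0,0,0.55,0,-0.77,0],[0,0,0,0.55,0,-0.77,0],[0,0,0,0.55,0,-0.77,0],[0,0,0,0.55,0,-0.77,0],[0,0,0,0.55,0,-0.77,0]]'
python3 -m crank '[[0,0,0,0.55,0,-0.77,0],[0,0,0,0.4,0,-0.6,0],[0,0,0,0.2,0.2,-0.25,0],[0,0.9,0,0,0,0,0],[0,0.9,0,0,0,0,0],[0,0.9,0,0,0,0,0],[0,0.9,0,0,0,0,0],[0,0.9,0,0,0,0,0],[0,0.9,0,0,0,0,0],[0,0.9,0,0,0,0,0],[0,0.9,0,0,0,0,0],[0,0.9,0,0,0,0,0]]'
python3 -m crank '[[0,0.2,0,0,0,0,0],[0,0,0,0,0,0,0],[0,0,0,0,0,0,0]]'
python3 - <<'E'
from fit import *
from bench import arm
w=arm.capture("wrist")
x,f=refine([w],"small",.4577,-.31,-.22); print(x.round(4),f)
M=model("small",*x); crop(w,150,120,260,230,3,"pics/w7o.png",[(proj(w,M[0]),(0,0,255)),(proj(w,M[3]),(255,0,255))])
print("grasp",x[:2]+.105*np.array([np.cos(x[2]),np.sin(x[2])]),np.degrees(x[2]))
E
python3 go.py .560 -.331 .055 -13
```

```text
clock: 13.43
position: [0.5743, -0.2735, 0.2023]
orientation: [-1.447, 0.727, -0.722]
ft_force: [0.5, -0.7, 0.0]
grip_width: 0.998
clock: 14.43
position: [0.5574, -0.3278, 0.1962]
orientation: [-1.103, 1.365, -1.36]
ft_force: [-0.0, 0.1, 0.4]
grip_width: 0.997
clock: 14.68
position: [0.5579, -0.3283, 0.1973]
orientation: [-1.095, 1.374, -1.371]
ft_force: [0.3, -0.3, 0.1]
grip_width: 1.002
[ 0.4573 -0.3096 -0.2365] -245.69918823242188
grasp [ 0.5593657  -0.33416172] -13.548020581127567
t 14.73
pos [0.558, -0.3284, 0.1975]
xaxis_deg -102.89
zaxis_deg -12.89
ydown [-0.001, 0.001, -1.0]
q [-0.57, 0.24, 1.7, 0.0, 1.21, 1.23]
F [0.3, 0.1, -0.4]
g 0.996
shift_units_xyz [0.071, 4.751, 0.088]
turn_y_units [np.float64(0.018), np.float64(-29.982)]
```

View pics/w7o.png

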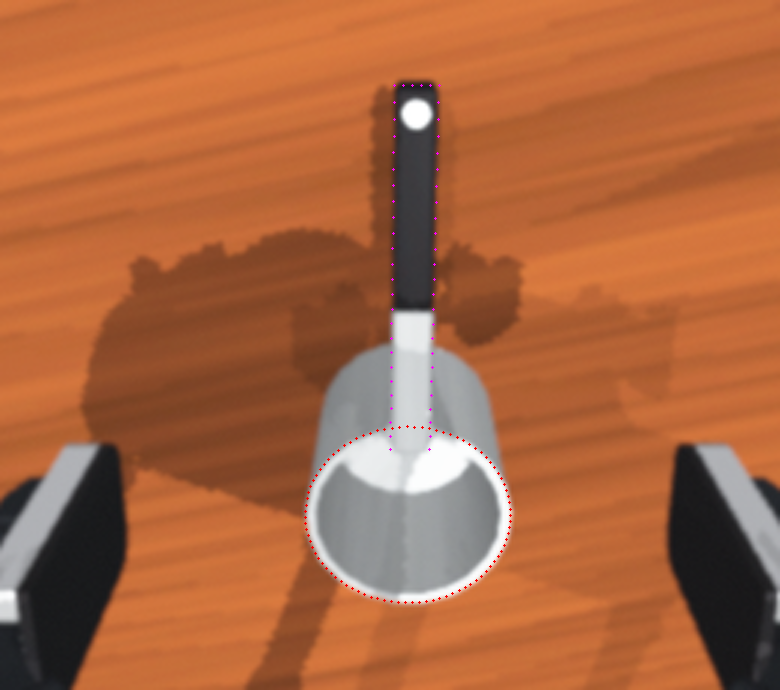

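```bash
python3 -m crank '[[0,0.1,0,0.17,0.4,0.08,0],[0,0,0,0,0.8,0,0],[0,0,0,0,0.8,0,0],[0,0,0,0,0.8,0,0],[0,0,0,0,0.8,0,0],[0,0,0,0,0.6,0,0],[0,0,0,0,0.35,0,0],[0,0,0,0,0.2,0,0],[0,0,0,0,0,0,0],[0,0,0,0,0,0,0]]'
python3 go.py .5594 -.334 .055 -13.5
python3 - <<'E'
from h import *
from bench import arm
c=arm.capture("wrist");cv2.imwrite("pics/w8.png",c["img"])
E
```

```text
clock: 15.57
position: [0.5599, -0.3346, 0.0562]
orientation: [-1.087, 1.381, -1.382]
ft_force: [-0.2, 0.5, 1.1]
grip_width: 1.003
t 15.57
pos [0.5599, -0.3346, 0.0562]
xaxis_deg -103.6
zaxis_deg -13.6
ydown [0.001, -0.0, -1.0]
q [-0.58, 0.37, 1.8, -0.0, 0.96, 1.23]
F [-0.2, 0.5, 1.1]
g 1.003
shift_units_xyz [-0.016, 0.038, -0.022]
turn_y_units [np.float64(-0.017), np.float64(29.983)]
```

View pics/w8.png

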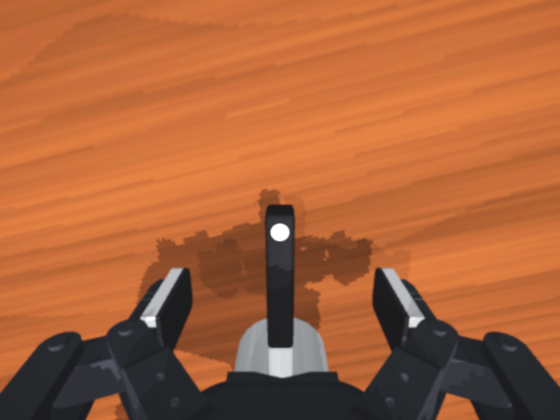

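The bar is at column 280, centred between the pads. Closing and lifting.

```bash
python3 -m crank '[[0,0,0,0,0.03,0,255],[0,0,0,0,0,0,255],[0,0,0,0,0,0,255],[0,0,0,0,0,0,255],[0,0,0,0,0,0,255],[0,0,0,0,0,0,255],[0,0,0,0,0,0,255],[0,0,0,0,0,0,255],[0,0,0,0,0,0,255],[0,0,0,0,0,0,255],[0,0,0,0,0,0,255],[0,0,0,0,0,0,255]]'
python3 -m crank '[[0,0,0,0,-0.1,0,255],[0,0,0,0,-0.2,0,255],[0,0,0,0,-0.4,0,255],[0,0,0,0,-0.6,0,255],[0,0,0,0,-0.7,0,255],[0,0,0,0,-0.7,0,255],[0,0,0,0,-0.7,0,255],[0,0,0,0,-0.7,0,255],[0,0,0,0,-0.5,0,255],[0,0,0,0,-0.3,0,255],[0,0,0,0,0,0,255],[0,0,0,0,0,0,255]]'
python3 - <<'E'
from fit import *
from bench import arm
s=arm.capture("side");t=arm.capture("top");p=arm.get_state()["position"]; z=p[2]-.0553
for n,cc in(("top",[t]),("side",[s])): print(n,refine(cc,"small",.4577,-.31,-.236,z,(0,))[0].round(4))
M=model("small",p[0]-.105*np.cos(-.237),p[1]-.105*np.sin(-.237),-.237,z)
crop(s,340,190,180,150,4,"pics/s9o.png",[(proj(s,M[0]),(0,0,255)),(proj(s,M[2]),(255,255,0)),(proj(s,M[3]),(255,0,255))])
E
a=$(python3 -c "import math;h=math.radians(97);print(.591+.105*math.cos(h),-.025+.105*math.sin(h))"); echo $a; python3 go.py $a .2 97
```

```text
clock: 16.62
position: [0.5597, -0.3343, 0.055]
orientation: [-1.087, 1.382, -1.382]
ft_force: [0.5, 0.4, 2.6]
grip_width: 0.13
clock: 17.62
position: [0.5596, -0.3344, 0.2025]
orientation: [-1.087, 1.381, -1.383]
ft_force: [0.1, 0.2, -1.4]
grip_width: 0.129
top [ 0.4571 -0.3099 -0.2635]
side [ 0.4565 -0.3106 -0.304 ]
0.5782037189424595 0.07921734592233881
t 17.72
pos [0.5587, -0.3337, 0.2004]
xaxis_deg -103.6
zaxis_deg -13.6
ydown [-0.002, 0.001, -1.0]
q [-0.58, 0.24, 1.69, -0.0, 1.21, 1.23]
F [0.3, 0.2, -2.1]
g 0.128
shift_units_xyz [-13.531, 0.03, -2.604]
turn_y_units [np.float64(11.567), np.float64(-18.433)]
```

View pics/s9o.png

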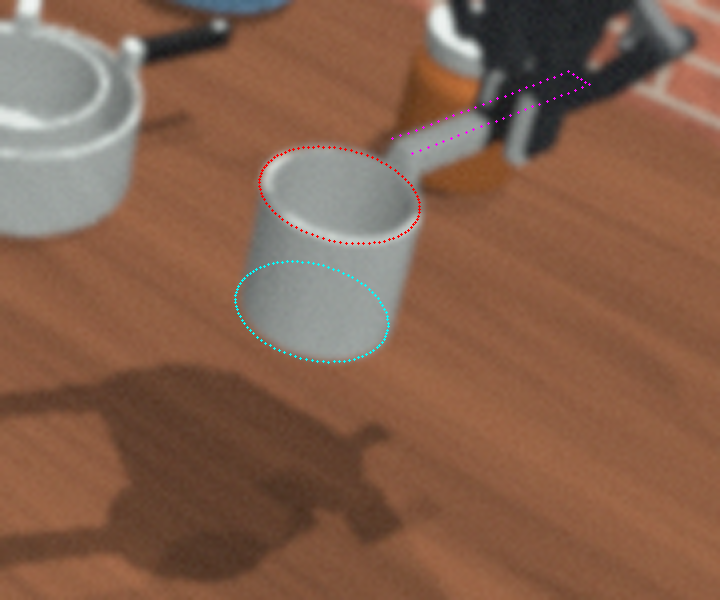

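```bash
python3 -m crank '[[0,0,0,-0.4,0,-0.08,255],[0,0,0,-0.9,0,-0.17,255],[0,0,0,-0.9,0,-0.17,255],[0,0,0,-0.9,0,-0.17,255],[0,0,0,-0.9,0,-0.17,255],[0,0,0,-0.9,0,-0.17,255],[0,0,0,-0.9,0,-0.17,255],[0,0,0,-0.9,0,-0.17,255],[0,0,0,-0.9,0,-0.17,255],[0,0,0,-0.9,0,-0.17,255],[0,0,0,-0.9,0,-0.17,255],[0,0,0,-0.9,0,-0.17,255]]'
python3 -m crank '[[0,0,0,-0.9,0,-0.17,255],[0,0,0,-0.9,0,-0.17,255],[0,0,0,-0.9,0,-0.17,255],[0,0,0,-0.4,0,-0.1,255],[0,0,0,-0.1,0,-0.04,255],[0,-0.4,0,0,0,0,255],[0,-0.8,0,0,0,0,255],[0,-1,0,0,0,0,255],[0,-1,0,0,0,0,255],[0,-1,0,0,0,0,255],[0,-1,0,0,0,0,255],[0,-1,0,0,0,0,255]]'
python3 -m crank '[[0,-1,0,0,0,0,255],[0,-1,0,0,0,0,255],[0,-1,0,0,0,0,255],[0,-1,0,0,0,0,255],[0,-1,0,0,0,0,255],[0,-1,0,0,0,0,255],[0,-1,0,0,0,0,255],[0,-1,0,0,0,0,255],[0,-1,0,0,0,0,255],[0,-1,0,0,0,0,255],[0,-0.8,0,0,0,0,255],[0,-0.4,0,0,0,0,255]]'
python3 -m crank '[[0,0,0,0,0,0,255],[0,0,0,0,0,0,255]]'
python3 go.py .5782 .0792 .0633 97
python3 - <<'E'
from fit import *
from bench import arm
p=arm.get_state()
for n in("side","wrist"):
    c=arm.capture(n);pickle.dump(c,open(n+"10.pkl","wb"));cv2.imwrite("pics/"+n+"10.png",c["img"])
    if n=="side":
        M=model("medium",.591,-.025,.64,.004); crop(c,270,90,160,150,4,"pics/s10.png",[(proj(c,M[0]),(0,0,255))])
E
```

```text
clock: 18.72
position: [0.574, -0.018, 0.2005]
orientation: [-1.089, 1.384, -1.38]
ft_force: [-0.3, 0.1, -1.5]
grip_width: 0.125
clock: 19.72
position: [0.5782, 0.0766, 0.2011]
orientation: [-1.379, 0.898, -0.897]
ft_force: [-0.1, -0.2, -1.1]
grip_width: 0.13
clock: 20.72
position: [0.5781, 0.0766, 0.201]
orientation: [-1.571, -0.012, 0.015]
ft_force: [0.4, -0.1, -0.8]
grip_width: 0.129
clock: 20.88
position: [0.5783, 0.0769, 0.2012]
orientation: [-1.571, -0.008, 0.01]
ft_force: [-0.2, 0.2, -2.5]
grip_width: 0.127
t 20.88
pos [0.5783, 0.0769, 0.2012]
xaxis_deg 0.67
zaxis_deg 90.67
ydown [-0.001, -0.0, -1.0]
q [0.09, 0.11, 1.84, -0.0, 1.19, 0.08]
F [-0.2, 0.2, -2.5]
g 0.127
shift_units_xyz [0.003, 4.598, 0.078]
turn_y_units [np.float64(-1.055), np.float64(28.945)]
```

View pics/s10.png

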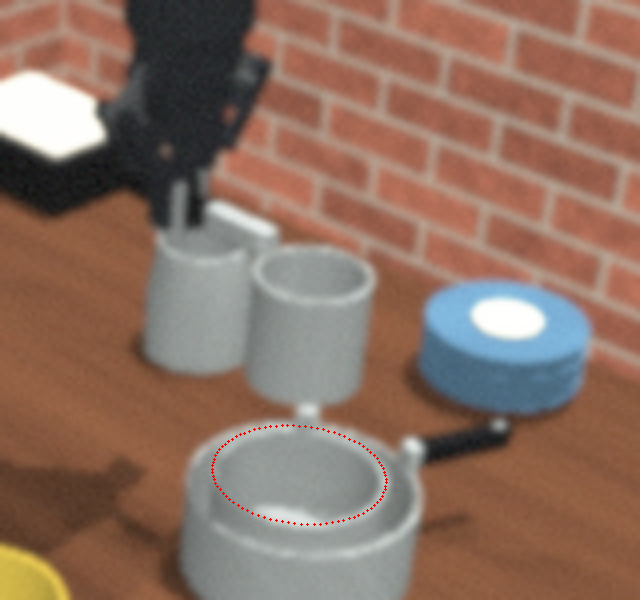

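View pics/wrist10.png

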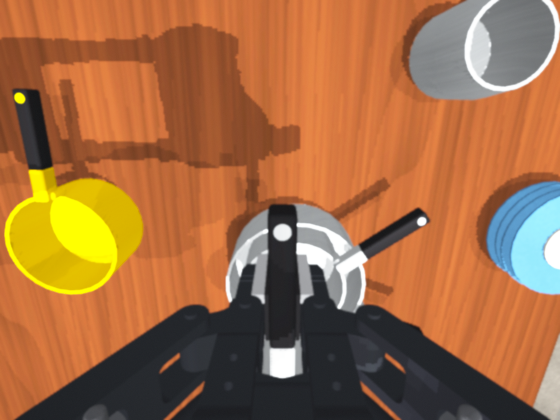

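```bash
python3 -m crank '[[0,-0.6,0,0,0,0.06,255],[0,-0.45,0,0,0,0,255],[0,0,0,0,0.3,0,255],[0,0,0,0,0.6,0,255],[0,0,0,0,0.6,0,255],[0,0,0,0,0.6,0,255],[0,0,0,0,0.6,0,255],[0,0,0,0,0.6,0,255],[0,0,0,0,0.4,0,255],[0,0,0,0,0.2,0,255],[0,0,0,0,0,0,255],[0,0,0,0,0,0,255]]'
python3 go.py .5782 .0792 .0633 97
python3 - <<'E'
from fit import *
from bench import arm
c=arm.capture("side"); crop(c,290,110,140,140,4.2,"pics/s11.png")
E
```

```text
clock: 21.98
position: [0.579, 0.0795, 0.0849]
orientation: [-1.569, -0.097, 0.097]
ft_force: [-0.5, -0.5, -1.3]
grip_width: 0.132
t 21.98
pos [0.579, 0.0795, 0.0849]
xaxis_deg 7.07
zaxis_deg 97.07
ydown [-0.0, -0.0, -1.0]
q [0.09, 0.23, 1.94, -0.0, 0.98, -0.03]
F [-0.5, -0.5, -1.3]
g 0.132
shift_units_xyz [-0.028, 0.72, -0.006]
turn_y_units [np.float64(0.012), np.float64(-29.988)]
```

View pics/s11.png

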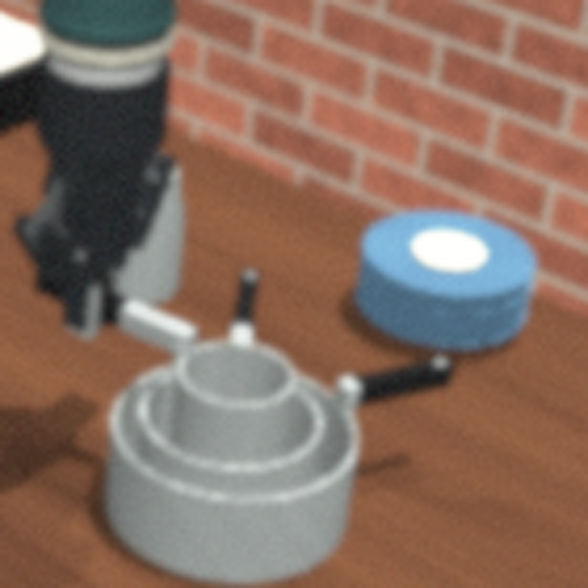

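The small pan is centred in the medium and about 22 mm up. Easing it down.

```bash
python3 -m crank '[[0,0,0,0,0.1,0,255],[0,0,0,0,0.14,0,255],[0,0,0,0,0.14,0,255],[0,0,0,0,0.1,0,255],[0,0,0,0,0.08,0,255],[0,0,0,0,0.06,0,255],[0,0,0,0,0.04,0,255],[0,0,0,0,0,0,255],[0,0,0,0,0,0,255]]'
python3 go.py .5782 .0792 .0633 97|egrep "F|shift"
```

```text
clock: 22.78
position: [0.5789, 0.0795, 0.065]
orientation: [-1.569, -0.097, 0.097]
ft_force: [-1.0, -0.2, -1.7]
grip_width: 0.127
F [-1.0, -0.2, -1.7]
shift_units_xyz [-0.024, 0.056, -0.009]
```

```bash
python3 -m crank '[[0,0,0,0,0.03,0,255],[0,0,0,0,0.02,0,255],[0,0,0,0,0,0,255],[0,0,0,0,0,0,255]]'
python3 -m crank '[[0,0,0,0,0.02,0,255],[0,0,0,0,0,0,255],[0,0,0,0,0,0,255]]'
```

```text
clock: 23.12
position: [0.579, 0.0795, 0.0637]
orientation: [-1.569, -0.098, 0.097]
ft_force: [-0.2, -0.4, -2.0]
grip_width: 0.128
clock: 23.37
position: [0.5791, 0.0796, 0.0632]
orientation: [-1.569, -0.098, 0.097]
ft_force: [-0.7, 0.2, 0.9]
grip_width: 0.129
```

```bash
python3 -m crank '[[0,0,0,0,0.015,0,255],[0,0,0,0,0,0,255],[0,0,0,0,0,0,255]]'
```

```text
clock: 23.62
position: [0.5792, 0.0798, 0.063]
orientation: [-1.568, -0.098, 0.097]
ft_force: [0.7, 2.0, 3.8]
grip_width: 0.129
```

In contact and resting. Releasing slowly and rising.

```bash
python3 -m crank '[[0,0,0,0,0,0,160],[0,0,0,0,0,0,120],[0,0,0,0,0,0,80],[0,0,0,0,0,0,40],[0,0,0,0,0,0,0],[0,0,0,0,0,0,0],[0,0,0,0,0,0,0],[0,0,0,0,0,0,0],[0,0,0,0,-0.2,0,0],[0,0,0,0,-0.4,0,0],[0,0,0,0,-0.6,0,0],[0,0,0,0,-0.8,0,0]]'
python3 -m crank '[[0,0,0,0,-0.8,0,0],[0,0,0,0,-0.8,0,0],[0,0,0,0,-0.8,0,0],[0,0,0,0,-0.8,0,0],[0,0,0,0,-0.6,0,0],[0,0,0,0,0,0,0],[0,0,0,0,0,0,0]]'
python3 - <<'E'
from fit import *
from bench import arm
s=arm.capture("side");w=arm.capture("wrist");t=arm.capture("top")
crop(s,280,90,150,150,4,"pics/s12.png");cv2.imwrite("pics/w12.png",w["img"]);cv2.imwrite("pics/t12.png",t["img"])
for n,a,z in(("large",-.385,0),("medium",.64,.004),("small",1.69,.008)):
    x,f=refine([w],n,.591,-.025,a,z); y,g=refine([s],n,.591,-.025,a,z); print(n,x[:2].round(4),np.degrees(x[2]).round(1),"side",y[:2].round(4),np.degrees(y[2]).round(1))
E
```

```text
clock: 24.62
position: [0.5777, 0.0794, 0.1224]
orientation: [-1.569, -0.095, 0.1]
ft_force: [0.2, -0.1, -0.9]
grip_width: 1.002
clock: 25.2
position: [0.5801, 0.0797, 0.2392]
orientation: [-1.568, -0.101, 0.094]
ft_force: [0.3, 0.6, -1.1]
grip_width: 1.001
large [ 0.5916 -0.0265] -21.5 side [ 0.5933 -0.0215] -25.8
medium [ 0.5897 -0.0251] 36.9 side [ 0.5835 -0.0332] 37.3
small [ 0.5909 -0.0243] 96.9 side [ 0.6112 -0.035 ] 105.7
```

View pics/s12.png

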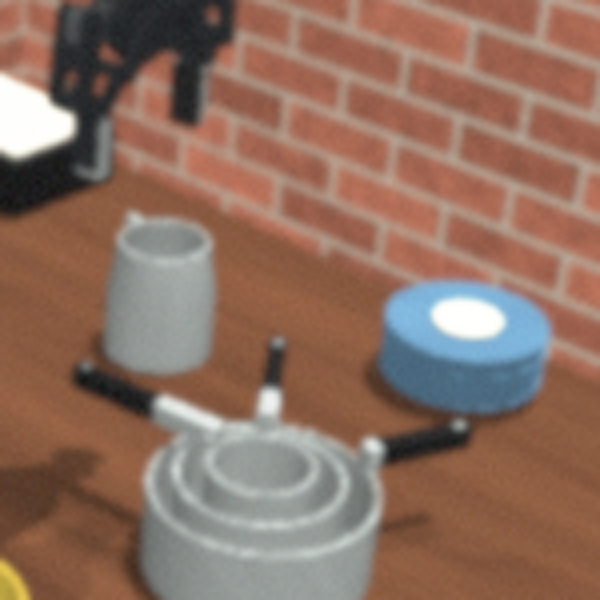

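View pics/w12.png

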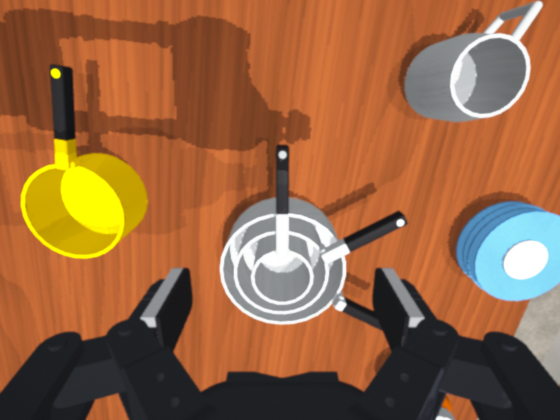

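Run:
```python
from fit import *
from bench import arm
s=arm.capture("side");P=[]
for n,p,z,k in(("large",(.591,-.025,-.38),0,(0,0,255)),("medium",(.590,-.025,.644),.004,(0,255,0)),("small",(.591,-.0245,1.69),.008,(255,0,255))):
    M=model(n,*p,z); P+=[(proj(s,M[0]),k),(proj(s,M[3]),k)]
crop(s,290,160,120,100,6,"pics/s13.png",P)
```

```text
(no output)
```

View pics/s13.png

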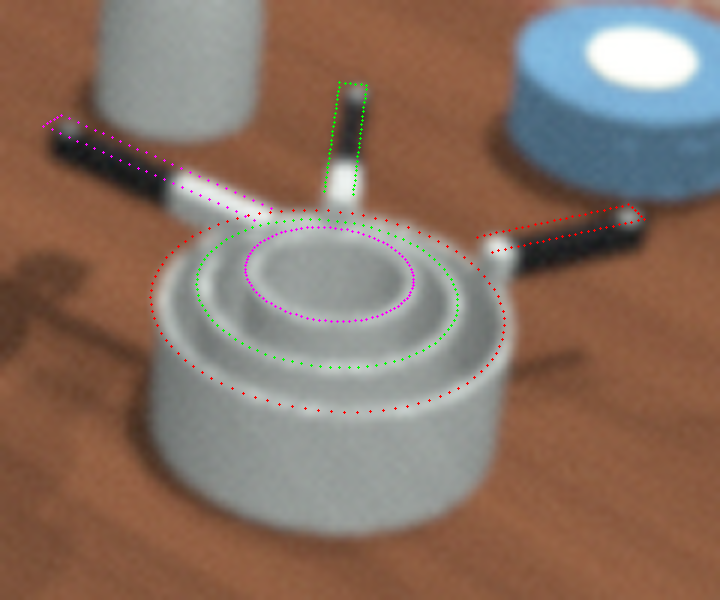

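All three rims match the seated, level models, with the same ~1 px camera offset for each. The gripper is clear, so I'm handing in.

```bash
python3 -c "
from bench import arm
print(arm.get_state()['clock'],arm.finish_job())"
```

```text
the job is handed in; nothing more can be done
25.4 None
```

The pans are nested and the job was handed in at 25.4 s of the 64 s allowed. The large pan stayed where it was. I lowered the medium pan into it, then the small pan into the medium, each until light contact (wrist-force readings stayed under about 5 N).

- **Handles:** the wrist camera showed all three pans sharing a centre to within about 2 mm. Handles are at about −21.5° (large), 36.9° (medium) and 96.9° (small), so neighbours are 58° and 60° apart.
- **Seating:** overlaying the models in the side view, all three rims matched pans sitting level on each other's floors, with the same offset of about 1 pixel for each.
- **Left alone:** I didn't touch the jug or the coloured look-alikes, and the gripper ended open and clear above the nest.
- **Check that disagreed:** the automatic side-view fits of the nested pans were off by up to about 2 cm and 9°. I think they locked onto the neighbouring rims, so I relied on the wrist fit and the overlay instead. I didn't use the final top-view picture as a check.

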